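# Click the filter slide to its third notch

### The arm

A 7-joint arm with a two-finger parallel gripper is mounted at the origin on a cart in front of the work surface, level with it; the furniture and walls round the work are solid. World frame = base frame: x ahead of the robot, y to its left, z up, the work surface at z = 0. Lengths are in m, angles in rad, forces in N, time in s.
With the tool pointing down it reaches from about 0.425 to 0.925 m from the base axis. Payload 6.8 kg.
Tool frame: the origin (TCP) lies midway between the tips of the shut fingers; the grasp point (between the pads) lies 19 mm behind it; x points along the fingers, z is the direction in which the jaws open and shut, and the axes are right-handed (so a half turn about x gives the same grasp; the last joint's range is limited). The gripper opens to 85 mm and grips with 20 to 120 N. Pads are 22 mm wide; open, the fingers measure 114 mm over their backs; the gripper's body (76 mm by 85 mm) begins 54 mm behind the grasp point. The pads swing forward as they close: fully open they stand 13 mm farther back than shut.
Start: joints at [-1.255, 0.477, 0.022, 1.555, -0.011, 1.109, -0.083], TCP at [0.278, 0.615, 0.231] pointing down, gripper open.
Joint ranges: [-2.96, 2.96], [-0.34, 2.1], [-1.41, 1.46], [0.24, 2.44], [-1.37, 4.51], [0.17, 1.92], [-2.96, 2.96]. Speed limits (rad/s): [2.39, 2.39, 3.14, 3.14, 3.14, 3.14, 3.14].

### API

Orientations are given as a unit quaternion [w, x, y, z].
In Python, from station import bot gives the robot as it stands. The module is installed in compiled form; this text tells all that it offers.
- The arm moves only by the shell command python3 -m jog 'ROWS' [FORCE]. ROWS is text: rows parted by semicolons, each of 7 numbers parted by spaces: the shift along the tool's x, y, z in mm, then the turn, a rotation vector about the tool's x, y, z in units of 6 degrees (1.0 is 6 degrees), then the finger opening in mm, from 0 to 85.4. A call has 1 to 5 rows; each row shifts and turns the commanded pose from where the row before left it, along the tool's axes as they then stand; what a row does not reach is not made up. A row lasts 1/10 s, in which the tool goes at most 50 mm and 8.59 degrees, less where a joint would pass 70% of its speed; a pose out of reach is approached as far as the arm can. A call with a gripper value outside its range is refused whole. The fingers move at their own pace and stop on an object; FORCE is the grip in N (left out, the last holds). Time passes only in rows, so rows that do not move let the fingers close. It gives the time, the measured TCP pose, the force and the opening at its end, in the units of the state.
- bot.get_obs(): the state, without advancing time (a new reading comes with each control period).
- bot.read_camera(name): name is "side" or "top" or "wrist"; returns (picture, depth): 420x560x3 uint8, red, green, blue; 420x560 float32, m along the optical axis (not along the pixel's ray), 0 where there is no reading.
- bot.calibration(name): a dict with "fx", "fy", "cx", "cy" (pixels), "D" ([k1, k2, p1, p2, k3] as OpenCV has them; the pictures are not rectified), "T" (4x4, takes a point from camera to world coordinates). Camera axes: x right, y up, looking along -z (the intrinsics and any distortion apply to the point x, -y, -z); pixel columns grow to the right and rows downward; lengths in m; the calibration is good to about 2 mm. A picture is of the moment at which its call begins: read the wrist's pose just before it. calibration takes no time and is no camera call; for the wrist camera it gives the pose at the moment of the call.
- bot.hand_in(): hands the job in, once; it reports no verdict.
The state is a dict: "t": time; "q": joint angles; "joint_vel": joint speeds; "joint_torque": joint torques, N m; "eef_pos": TCP position; "tool_rot": TCP orientation; "contact_force": force on the tool from outside, world axes, zero at the start; "torque": the same for the moment, N m; "gripper_width": opening from 0.0 (shut) to 1.0 (fully open).
Only numpy, scipy, OpenCV 4.12 (cv2) and the standard library are available. Lean on these libraries where they do the work, as an engineer would, in place of code of your own. Each camera call takes 0.05 s, during which the arm holds its last target.

### The job

Two filter changers stand on the bench. On the one whose lever is a flat upright paddle, push the paddle with the fingertips from its parked end towards the push button, click by click, letting it settle briefly in each notch, and stop at the third click (the parked notch does not count) without running past it; then press that changer's round button fully down and let go. Only push: do not pinch the paddle, and leave the other changer and the loose things standing about where they are, lifting nothing.

Things in the scene. Friction and masses are not known exactly. Their poses are not given: they have to be found in the camera images.
- paddle_unit: the filter changer to set: fixed grey box 64 x 210 mm (local x, y) on a foot 82 x 222 mm, flat deck 44 mm above the worktop, round beam ports 30 mm wide sticking 16 mm out of its long sides. Origin: centre of its underside; z up, y along the slot towards the button at local (0, 80) mm. Paddle parks at local (0, -58) mm. Left or right of the other changer, turned up to 0.35 rad either way
- paddle_unit_slide (a joint): paddle position along the slot (local y), m: 0 parked, grows towards the button. Notches: parked 0 (starts within 5 mm), first 0.022, second 0.044, third 0.066, last 0.088. Half way between notches (0.011, 0.033, 0.055, 0.077) is a ridge: about 6 N to push up it; past its top the slide jumps by itself into the next notch and the force drops to none. Left alone it settles within 2 mm
- paddle_top (a point): middle of the paddle's top edge, 81 mm above the worktop; moves with the slide, axes as the changer's. The paddle is a plain aluminium plate 36 mm wide across the slot (local x), 10 mm thick along it (5 mm either side of this point), standing from 3 to 37 mm above the deck
- paddle_unit_button_top (a point): middle of the top face of the paddle changer's round button, 26 mm wide, 22 mm above the deck when released (z = 66 mm), in a dark collar 42 mm wide and 12 mm high; moves with the button
- paddle_unit_button (a joint): how far that button is pressed, m: 0 released, 0.006 fully down; springs back; about 4 N when fully down
- knob_unit: the other changer, the same box (same sizes, frame and button place), but its lever is a ball on a stem; to be left alone
- knob_top (a point): top of the other changer's ball lever (ball 28 mm across), 89 mm above the worktop; must stay
- knob_unit_slide (a joint): position of the ball lever along its slot, m, same notches; it stands in its second notch, 0.044, and must stay there
- knob_unit_button (a joint): how far the other changer's button is pressed, m; must not be pressed
- capped_vial: small loose clear sample vial with a blue cap, 20 mm diameter, 48 mm tall; bystander, origin at the centre of its underside
- white_vial: small loose clear sample vial with a white cap, 20 mm diameter, 48 mm tall; bystander, origin at the centre of its underside
- dropper_bottle: small loose brown bottle with a black cap, 30 mm diameter, 75 mm tall; bystander, origin at the centre of its underside
- marker: loose black and white marker pen lying on the worktop between the robot and the changers, 138 mm long, 13 mm thick; bystander

How it is judged:
By the outcome, as a careful person would: the job done as asked, in the order asked, and still so for the second after the job is handed in, with the robot touching nothing.
It also fails if it takes over 58 s, if anything falls off the work surface, if the arm or the gripper's body presses on something with over 40 N, if the wrist force passes 120 N, or if a joint passes its speed limit or range.

## Working session

There is one attempt and no reset: what is moved stays moved. The work goes in short steps, Python scripts to look and compute and a shell command to move; the robot and the scene stay as the last step left them, time stands still between calls to the robot, and variables do not carry over. Pictures are saved under pics/ and viewed, and the job is handed in when it is done.

```bash
mkdir -p pics; ls
python3 - <<'E'
from station import bot
import cv2,numpy as np
o=bot.get_obs(); print(o)
for n in ["top","side"]:
    p,d=bot.read_camera(n); c=bot.calibration(n); print(n,c)
    np.savez(f"pics/{n}0.npz",p=p,d=d,**{k:np.array(v) for k,v in c.items()})
    cv2.imwrite(f"pics/{n}0.png",p[:,:,::-1])
E
```

```text
pics
{'t': 0.0, 'q': array([-1.25509211,  0.47781158,  0.02234253,  1.55647036, -0.01151645,
        1.10930793, -0.08308273]), 'joint_vel': array([-0.0004536 , -0.00019302, -0.00077781,  0.00016143, -0.00192984,
       -0.0001469 , -0.00132055]), 'joint_torque': array([-3.98763382e-05, -5.96450937e+01,  1.60707179e+00, -2.81196374e+01,
        1.22513555e-02,  9.20812832e-03,  1.02822770e-05]), 'eef_pos': array([0.27734357, 0.61472512, 0.23031009]), 'tool_rot': array([ 0.59344084, -0.38406007,  0.59450004,  0.38326952]), 'contact_force': array([ 0.56434241, -0.26054214,  0.00951979]), 'torque': array([-0.00886152,  0.04530149,  0.00469618]), 'gripper_width': 1.001482979784777}
top {'fx': 458.27551110327005, 'fy': 458.27551110327005, 'cx': 276.8146441565476, 'cy': 210.4359979164698, 'D': array([-0.02015747,  0.        ,  0.        ,  0.        ,  0.        ]), 'T': array([[ 0.02023149,  0.99808508, -0.05845395,  0.48472805],
       [-0.99974223,  0.02079831,  0.0091047 ,  0.03550511],
       [ 0.01030301,  0.05825468,  0.99824859,  1.06976679],
       [ 0.        ,  0.        ,  0.        ,  1.        ]])}
side {'fx': 429.79586495944335, 'fy': 429.79586495944335, 'cx': 278.280891507534, 'cy': 211.42892899935464, 'D': array([-0.00680585,  0.        ,  0.        ,  0.        ,  0.        ]), 'T': array([[ 0.99792819, -0.03739259,  0.05235567,  0.61483809],
       [ 0.06418367,  0.63485287, -0.76996253, -0.83636037],
       [-0.00444725,  0.77172769,  0.63593757,  0.82062281],
       [ 0.        ,  0.        ,  0.        ,  1.        ]])}
```

View pics/top0.png

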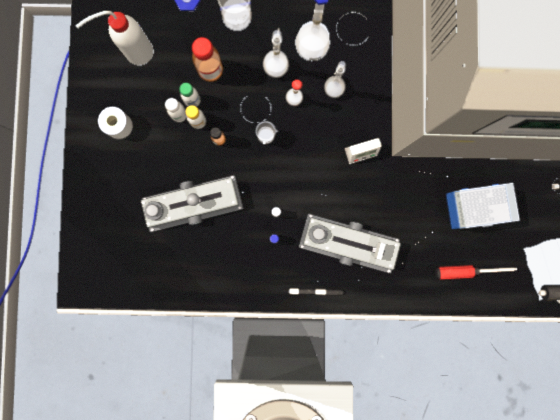

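View pics/side0.png

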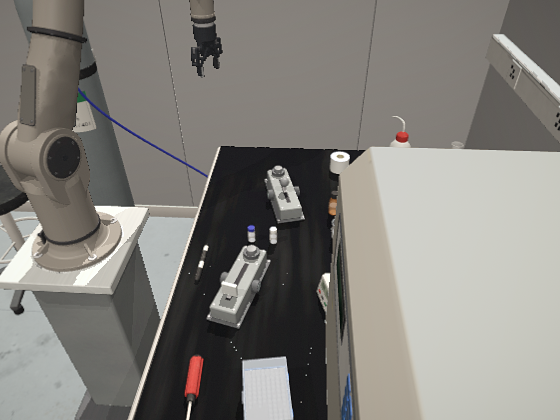

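The top view shows the paddle unit at about (350,243), with its button at (319,233) and paddle at (384,251). The knob unit is at (191,203), and vials stand at (276,212) and (274,239). The marker lies at (316,292). Next I'll measure these.

```bash
cat > h.py <<'E'
import numpy as np,cv2
def cloud(p,d,fx,fy,cx,cy,D,T,**k):
    H,W=d.shape; u,v=np.meshgrid(np.arange(W),np.arange(H))
    K=np.array([[fx,0,cx],[0,fy,cy],[0,0,1]],float)
    n=cv2.undistortPoints(np.stack([u,v],-1).reshape(-1,1,2).astype(np.float64),K,np.array(D,float)).reshape(H,W,2)
    P=np.stack([n[...,0]*d,-n[...,1]*d,-d],-1)
    return P@T[:3,:3].T+T[:3,3]
def load(f):
    z=dict(np.load(f)); return z,cloud(**z)
E
python3 - <<'E'
from h import *
for n in ["top","side"]:
    z,X=load(f"pics/{n}0.npz"); d=z['d']
    ok=(d>0)
    reg=ok&(X[...,0]>.35)&(X[...,0]<.62)&(X[...,1]>-.32)&(X[...,1]<.0)
    for lo,hi,name in [(-.01,.01,'table'),(.036,.052,'deck'),(.058,.074,'btn'),(.075,.09,'paddle')]:
        m=reg&(X[...,2]>lo)&(X[...,2]<hi)
        if name=='table': print(n,name,np.median(X[m][:,2]));continue
        nl,lab,st,ce=cv2.connectedComponentsWithStats(m.astype(np.uint8))
        for i in range(1,nl):
            if st[i,4]<8: continue
            q=X[lab==i]; r=cv2.minAreaRect((q[:,:2]*1000).astype(np.float32))
            print(n,name,st[i,4],ce[i].round(0),q.mean(0).round(4),'zmed',np.median(q[:,2]).round(4),'rect',np.round(r[0],1),np.round(r[1],1),round(r[2],1))
E
python3 - <<'E'
import cv2,sys
sys.path.insert(0,'.')
p=cv2.imread('pics/top0.png')[190:310,230:430]
cv2.imwrite('pics/topz.png',cv2.resize(p,None,fx=4,fy=4,interpolation=cv2.INTER_CUBIC))
E
```

```text
top table 0.0005788831394344385
top deck 2382 [354. 244.] [ 0.473  -0.1478  0.0441] zmed 0.0443 rect [ 474.7 -143.2] [210.5  96.3] 75.3
top btn 119 [318. 234.] [ 0.4944 -0.0654  0.0655] zmed 0.0661 rect [493.8 -67.8] [26.5 31. ] 1.1
top btn 25 [377. 250.] [ 0.4623 -0.1948  0.0658] zmed 0.0674 rect [ 460.3 -194.2] [ 2.6 33.8] 77.2
top paddle 85 [380. 251.] [ 0.4599 -0.1984  0.0809] zmed 0.0811 rect [ 459.9 -199.1] [11.1 35.5] 77.1
side table -0.0005711484135428879
side deck 1586 [238. 283.] [ 0.4735 -0.1632  0.043 ] zmed 0.0432 rect [ 474.5 -148.7] [211.2  96. ] 74.5
side btn 71 [251. 249.] [ 0.4947 -0.072   0.0644] zmed 0.065 rect [494.3 -70.7] [25.  23.7] 31.7
side btn 75 [230. 290.] [ 0.4614 -0.2071  0.0661] zmed 0.0659 rect [ 459.5 -206.3] [ 9.4 36.1] 83.5
side paddle 66 [229. 285.] [ 0.4597 -0.2038  0.0792] zmed 0.0795 rect [ 459.4 -203.2] [11.5 35.1] 80.1
```

View pics/topz.png

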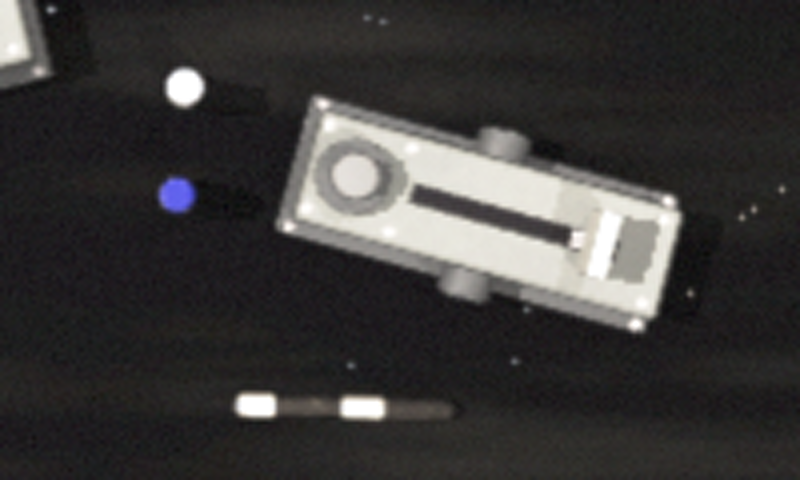

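```bash
cat >> h.py <<'E'
from scipy.spatial.transform import Rotation as Ro
PSI=np.deg2rad(75.4); UY=np.array([np.cos(PSI),np.sin(PSI),0]); UX=np.array([UY[1],-UY[0],0])
BTN=np.array([.494,-.0692,0]); ORG=BTN-.08*UY
def R(o): w,x,y,z=o['tool_rot']; return Ro.from_quat([x,y,z,w]).as_matrix()
def loc(p): d=np.array(p)-ORG; return np.array([d@UX,d@UY,p[2]])*1000
def wor(l): return ORG+UX*l[0]/1000+UY*l[1]/1000+np.array([0,0,l[2]/1000])
def rep():
    from station import bot
    o=bot.get_obs(); M=R(o)
    print('t',round(o['t'],2),'pos',o['eef_pos'].round(4),'loc',loc(o['eef_pos']).round(1),'F',o['contact_force'].round(1),'Floc',round(o['contact_force']@UX,1),round(o['contact_force']@UY,1),'w',round(o['gripper_width'],2))
    print('tool axes in local',np.round(np.stack([UX,UY,[0,0,1]])@M,3).tolist())
    return o,M
def rows(o,M,Rt,pt,n):
    rv=Ro.from_matrix(M.T@Rt).as_rotvec()
    print('total rot (units)',(np.rad2deg(rv)/6).round(2)); print('shift in tool now mm',((pt-o['eef_pos'])@M*1000).round(1),' if rotated',((pt-o['eef_pos'])@Rt*1000).round(1))
E
python3 - <<'E'
from h import *
o,M=rep(); print(M.round(3))
for s in (1,-1):
    z=s*UX; x=np.array([0,0,-1.]); y=np.cross(z,x)
    rows(o,M,np.stack([x,y,z],1),wor([0,-90,150]),1)
print(ORG, wor([0,-90,150]))
E
```

```text
t 0.1 pos [0.2774 0.6148 0.2304] loc [-382.   687.3  230.4] F [0.  0.2 0.7] Floc -0.0 0.2 w 1.0
tool axes in local [[-0.0, -0.986, 0.168], [-0.002, 0.168, 0.986], [-1.0, -0.0, -0.002]]
[[-0.001 -0.912  0.411]
 [-0.002  0.411  0.912]
 [-1.    -0.    -0.002]]
total rot (units) [ 1.339e+01 -1.000e-02  1.000e-02]
shift in tool now mm [  81.6 -507.3 -701.9]  if rotated [  80.4 -777.3  382. ]
total rot (units) [-1.661e+01 -1.000e-02 -1.000e-02]
shift in tool now mm [  81.6 -507.3 -701.9]  if rotated [  80.4  777.3 -382. ]
[ 0.47383445 -0.14661673  0.        ] [ 0.45114821 -0.23371056  0.15      ]
```

Run:
```python
from h import *
from scipy.optimize import fsolve
o,M0=rep(); pt=wor([0,-95,150])
def sim(s,n=20,r=.67,tr=None):
    M=M0.copy();p=o['eef_pos'].copy();L=[]
    for i in range(n):
        p=p+M@np.array([0,s[0],s[1]])/1000; M=M@Ro.from_rotvec([np.deg2rad(6*r),0,0]).as_matrix(); L.append(p)
    return p,np.array(L)
s=fsolve(lambda s:(sim(s)[0]-pt)[:2],[-45,-8]); print(s); L=sim(s.round(0))[1]; print(L[::4].round(3),np.hypot(L[:,0],L[:,1]).round(3),L[-1],pt)
```

```text
t 0.1 pos [0.2774 0.6148 0.2304] loc [-382.   687.3  230.4] F [0.  0.2 0.7] Floc -0.0 0.2 w 1.0
tool axes in local [[-0.0, -0.986, 0.168], [-0.002, 0.168, 0.986], [-1.0, -0.0, -0.002]]
[-45.45295447 -13.12204325]
[[ 0.313  0.584  0.23 ]
 [ 0.432  0.44   0.231]
 [ 0.506  0.269  0.231]
 [ 0.53   0.084  0.231]
 [ 0.502 -0.101  0.231]] [0.663 0.651 0.64  0.628 0.617 0.606 0.595 0.584 0.573 0.564 0.554 0.545
 0.537 0.53  0.523 0.517 0.512 0.508 0.506 0.504] [ 0.44802637 -0.23011931  0.23162947] [ 0.44988786 -0.2385491   0.15      ]
```

```bash
python3 -m jog '0 -45 -13 0.67 0 0 0; 0 -45 -13 0.67 0 0 0; 0 -45 -13 0.67 0 0 0; 0 -45 -13 0.67 0 0 0; 0 -45 -13 0.67 0 0 0'
python3 -m jog '0 -45 -13 0.67 0 0 0; 0 -45 -13 0.67 0 0 0; 0 -45 -13 0.67 0 0 0; 0 -45 -13 0.67 0 0 0; 0 -45 -13 0.67 0 0 0'
python3 -c "from h import *; rep()"
```

```text
t: 0.6
eef_pos: [0.4333, 0.4391, 0.2309]
tool_rot: [0.652, -0.273, 0.652, 0.273]
contact_force: [0.8, -0.1, -0.8]
gripper_width: 0.144
t: 1.1
eef_pos: [0.5179, 0.2221, 0.231]
tool_rot: [0.69, -0.155, 0.69, 0.155]
contact_force: [1.1, 0.3, -0.8]
gripper_width: -0.001
t 1.1 pos [0.5179 0.2221 0.231 ] loc [-50.3 367.9 231. ] F [ 1.1  0.3 -0.8] Floc 1.0 0.5 w -0.0
tool axes in local [[-0.0, -0.642, 0.767], [-0.0, 0.767, 0.642], [-1.0, -0.0, -0.0]]
```

Tracking is good, so I'll continue.

```bash
python3 -m jog '0 -45 -13 0.67 0 0 0; 0 -45 -13 0.67 0 0 0; 0 -45 -13 0.67 0 0 0; 0 -45 -13 0.67 0 0 0; 0 -45 -13 0.67 0 0 0'
python3 -m jog '0 -45 -13 0.67 0 0 0; 0 -45 -13 0.67 0 0 0; 0 -45 -13 0.67 0 0 0; 0 -45 -13 0.67 0 0 0; 0 -45 -13 0.67 0 0 0'
python3 - <<'E'
from h import *
from station import bot
o,M=rep()
z=UX; x=np.array([0,0,-1.]); y=np.cross(z,x)
rows(o,M,np.stack([x,y,z],1),wor([0,-90,150]),1)
c=bot.calibration("wrist")
p,d=bot.read_camera("wrist")
np.savez("pics/w1.npz",p=p,d=d,**{k:np.array(v) for k,v in c.items()}); cv2.imwrite("pics/w1.png",p[:,:,::-1])
E
```

```text
t: 1.6
eef_pos: [0.5227, -0.0109, 0.2311]
tool_rot: [0.706, -0.032, 0.706, 0.032]
contact_force: [1.1, 0.8, -0.3]
gripper_width: 0.001
t: 2.1
eef_pos: [0.4472, -0.2312, 0.2312]
tool_rot: [0.701, 0.091, 0.701, -0.091]
contact_force: [0.4, -0.9, 0.0]
gripper_width: 0.004
t 2.1 pos [ 0.4472 -0.2312  0.2312] loc [ -4.4 -88.6 231.2] F [ 0.4 -0.9  0. ] Floc 0.6 -0.8 w 0.0
tool axes in local [[0.0, 0.004, 1.0], [-0.0, 1.0, -0.004], [-1.0, -0.0, 0.0]]
total rot (units) [-0.04  0.    0.  ]
shift in tool now mm [81.2 -1.4  4.4]  if rotated [81.2 -1.4  4.4]
```

View pics/w1.png

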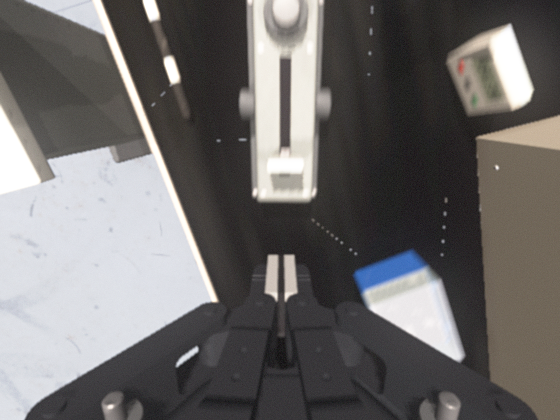

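The wrist view shows the paddle unit upright: button (286,10), slot, paddle top (286,160), fingertips (281,258). I'll cross-check positions from it.

Run:
```python
from h import *
z,X=load("pics/w1.npz"); d=z['d']
rg=(d>0)&(X[...,0]>.35)&(X[...,0]<.62)&(X[...,1]>-.32)&(X[...,1]<.0)&(np.arange(420)[:,None]<210)
print('table',np.median(X[(rg)&(abs(X[...,2])<.012)][:,2]))
for lo,hi,name in [(.038,.050,'deck'),(.06,.072,'btn'),(.074,.09,'paddle')]:
    m=rg&(X[...,2]>lo)&(X[...,2]<hi)
    nl,lab,st,ce=cv2.connectedComponentsWithStats(m.astype(np.uint8))
    for i in range(1,nl):
        if st[i,4]<40: continue
        q=X[lab==i]; l=np.array([loc(a) for a in q])
        r=cv2.minAreaRect(l[:,:2].astype(np.float32))
        print(name,st[i,4],ce[i].round(0),'loc mean',l.mean(0).round(1),'min',np.percentile(l,1,axis=0).round(1),'max',np.percentile(l,99,axis=0).round(1),np.round(r[0],1),np.round(r[1],1),round(r[2],1))
```

```text
table -0.00034616007845866825
deck 10543 [285. 102.] loc mean [ 0.3 -1.9 43.4] min [-37.3 -99.1  38.7] max [38.1 87.  46.2] [ 0.3 -5.3] [192.7  94.9] 89.8
btn 522 [285.   9.] loc mean [ 0.4 76.9 65.3] min [-11.4  68.8  60.7] max [12.5 84.1 67.6] [ 0.5 76.3] [24.1 16. ] 0.0
btn 44 [285. 155.] loc mean [ -0.2 -51.1  66. ] min [-16.9 -52.2  60.1] max [ 17.2 -50.7  71.8] [  0.2 -51.2] [35.2  1.8] 1.6
paddle 368 [285. 162.] loc mean [  0.3 -55.3  80.2] min [-16.7 -60.8  76.1] max [ 17.7 -50.9  82.2] [  0.6 -55.9] [34.6 10.3] 0.1
```

Everything agrees to about 1 mm, so I'll descend behind the paddle.

```bash
python3 -m jog '10 -2 5 0 0 0 0; 45 0 0 0 0 0 0; 45 0 0 0 0 0 0; 40 0 0 0 0 0 0; 31 0 0 0 0 0 0' 30
python3 -m jog '0 0 0 0 0 0 0; 0 0 0 0 0 0 0'
python3 -c "from h import *; rep()"
```

```text
t: 2.65
eef_pos: [0.452, -0.2309, 0.0571]
tool_rot: [0.7, 0.09, 0.702, -0.089]
contact_force: [0.2, -0.1, 1.0]
gripper_width: -0.002
t: 2.85
eef_pos: [0.4527, -0.2322, 0.0601]
tool_rot: [0.701, 0.09, 0.702, -0.09]
contact_force: [-0.6, -0.2, 0.2]
gripper_width: 0.002
t 2.85 pos [ 0.4527 -0.2322  0.0601] loc [  1.1 -88.2  60.1] F [-0.6 -0.2  0.2] Floc -0.5 -0.3 w 0.0
tool axes in local [[-0.001, 0.0, 1.0], [0.0, 1.0, -0.0], [-1.0, 0.0, -0.001]]
```

```bash
python3 -m jog '0 6 0 0 0 0 0; 0 5 0 0 0 0 0; 0 0 0 0 0 0 0'
python3 -m jog '0 1 0 0 0 0 0; 0 1 0 0 0 0 0; 0 1 0 0 0 0 0; 0 0 0 0 0 0 0'
python3 -m jog '0 1 0 0 0 0 0; 0 1 0 0 0 0 0; 0 0 0 0 0 0 0'
python3 -m jog '0 1 0 0 0 0 0; 0 1 0 0 0 0 0; 0 0 0 0 0 0 0'
python3 -c "from h import *; rep()"
```

```text
t: 3.15
eef_pos: [0.4566, -0.2211, 0.0614]
tool_rot: [0.702, 0.09, 0.701, -0.089]
contact_force: [0.9, 0.2, -0.4]
gripper_width: 0.002
t: 3.55
eef_pos: [0.456, -0.2192, 0.0603]
tool_rot: [0.701, 0.09, 0.701, -0.09]
contact_force: [-0.4, 0.3, 0.5]
gripper_width: -0.002
t: 3.85
eef_pos: [0.4565, -0.2172, 0.0602]
tool_rot: [0.701, 0.09, 0.701, -0.09]
contact_force: [0.3, -0.3, 0.2]
gripper_width: -0.006
t: 4.15
eef_pos: [0.4569, -0.2157, 0.0603]
tool_rot: [0.701, 0.09, 0.701, -0.091]
contact_force: [-0.2, -1.5, -0.1]
gripper_width: -0.006
t 4.15 pos [ 0.4569 -0.2157  0.0603] loc [  1.1 -71.1  60.3] F [-0.2 -1.5 -0.1] Floc 0.2 -1.5 w -0.01
tool axes in local [[0.0, 0.002, 1.0], [-0.0, 1.0, -0.002], [-1.0, -0.0, 0.0]]
```

Contact at local y ≈ −71.5, as predicted. I expect the ridge near −62.

```bash
python3 -m jog '0 1 0 0 0 0 0; 0 1 0 0 0 0 0; 0 1 0 0 0 0 0; 0 1 0 0 0 0 0' | grep -E 'eef|force'
python3 -m jog '0 1 0 0 0 0 0; 0 1 0 0 0 0 0; 0 0 0 0 0 0 0'| grep -E 'eef|force'
python3 -m jog '0 1 0 0 0 0 0; 0 0 0 0 0 0 0'| grep -E 'eef|force'
python3 -c "from h import *; rep()"
```

```text
eef_pos: [0.4578, -0.2124, 0.0603]
contact_force: [-1.5, -5.9, -0.9]
eef_pos: [0.4584, -0.2103, 0.0603]
contact_force: [-0.4, -4.8, -2.0]
eef_pos: [0.4587, -0.2091, 0.0603]
contact_force: [-2.2, -4.9, -0.7]
t 5.05 pos [ 0.4587 -0.2091  0.0603] loc [  1.1 -64.3  60.3] F [-2.2 -4.9 -0.7] Floc -0.9 -5.3 w -0.0
tool axes in local [[0.0, 0.002, 1.0], [-0.001, 1.0, -0.002], [-1.0, -0.001, 0.0]]
```

```bash
for i in 1 ; do python3 -m jog '0 1 0 0 0 0 0; 0 0 0 0 0 0 0'| grep -E 'eef|force'; done
python3 -m jog '0 1 0 0 0 0 0; 0 0 0 0 0 0 0'| grep -E 'eef|force'
python3 -c "from h import *; rep()"
```

```text
eef_pos: [0.4591, -0.2071, 0.0602]
contact_force: [-0.2, -1.8, -0.6]
eef_pos: [0.4597, -0.2056, 0.0603]
contact_force: [-0.5, 0.1, -0.5]
t 5.45 pos [ 0.4597 -0.2056  0.0603] loc [  1.2 -60.7  60.3] F [-0.5  0.1 -0.5] Floc -0.5 -0.0 w -0.0
tool axes in local [[-0.0, 0.0, 1.0], [0.001, 1.0, -0.0], [-1.0, 0.001, -0.0]]
```

The force dropped to zero, which is the first click. I'll pause and check with the wrist camera.

```bash
cat >> h.py <<'E'
def look(name):
    from station import bot
    c=bot.calibration("wrist"); p,d=bot.read_camera("wrist")
    z=dict(p=p,d=d,**{k:np.array(v) for k,v in c.items()}); np.savez(f"pics/{name}.npz",**z); cv2.imwrite(f"pics/{name}.png",p[:,:,::-1])
    X=cloud(**z); l=np.stack([(X-ORG)@UX,(X-ORG)@UY,X[...,2]],-1)*1000
    for lo,hi,n in [(61,71,'btn'),(74,90,'top')]:
        m=(d>0)&(abs(l[...,0])<25)&(l[...,1]<105)&(l[...,1]>-110)&(l[...,2]>lo)&(l[...,2]<hi)
        nl,lab,st,ce=cv2.connectedComponentsWithStats(m.astype(np.uint8))
        for i in range(1,nl):
            if st[i,4]>40:
                q=l[lab==i]; print(n,st[i,4],ce[i].round(0),'mean',q.mean(0).round(1),'p2',np.percentile(q,2,axis=0).round(1),'p98',np.percentile(q,98,axis=0).round(1))
E
python3 -m jog '0 0 0 0 0 0 0; 0 0 0 0 0 0 0; 0 0 0 0 0 0 0; 0 0 0 0 0 0 0'| grep -E 'eef|force'
python3 -c "from h import *; rep(); look('w2')"
```

```text
eef_pos: [0.4594, -0.2066, 0.0603]
contact_force: [-0.2, 0.7, 0.0]
t 5.85 pos [ 0.4594 -0.2066  0.0603] loc [  1.1 -61.7  60.3] F [-0.2  0.7  0. ] Floc -0.4 0.7 w -0.0
tool axes in local [[-0.0, 0.001, 1.0], [0.0, 1.0, -0.001], [-1.0, 0.0, -0.0]]
btn 480 [279. 217.] mean [  0.8 -29.2  66.1] p2 [-15.9 -29.7  61.2] p98 [ 17.4 -28.7  70.7]
btn 170 [281. 258.] mean [  1.3 -50.7  67.6] p2 [ -5.  -51.2  64. ] p98 [  7.6 -50.1  70.8]
btn 49 [261. 266.] mean [ -8.6 -54.6  68.8] p2 [-11.4 -55.2  66.1] p98 [ -6.  -54.   70.8]
btn 52 [300. 266.] mean [ 11.2 -54.7  68.7] p2 [  8.6 -55.3  66.1] p98 [ 14.  -54.2  70.7]
top 1893 [279. 234.] mean [  0.9 -32.7  79.7] p2 [-16.  -38.1  74.6] p98 [ 17.7 -28.9  81.6]
top 1068 [280. 277.] mean [  1.3 -52.6  82.4] p2 [-11.7 -55.2  74.5] p98 [ 14.3 -50.1  89.7]
```

View pics/w2.png

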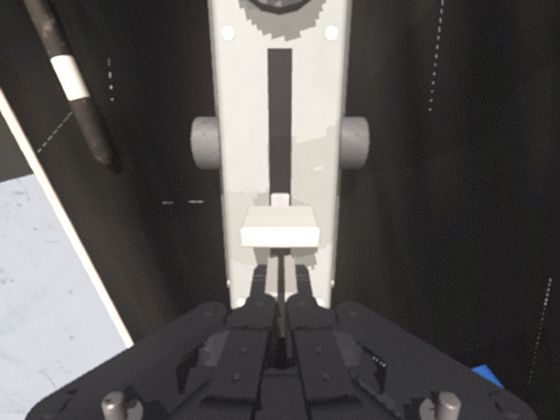

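The picture shows the paddle one notch on (top edge at (280,236)), with about a 12 mm gap to the fingertips at (281,258). On to click 2; the ridge should be near TCP −40.

```bash
python3 -m jog '0 3 0 0 0 0 0; 0 4 0 0 0 0 0; 0 1 0 0 0 0 0; 0 1 0 0 0 0 0; 0 0 0 0 0 0 0'| grep -E 'eef|force'
python3 -m jog '0 1 0 0 0 0 0; 0 1 0 0 0 0 0; 0 1 0 0 0 0 0; 0 1 0 0 0 0 0;0 0 0 0 0 0 0' | grep -E 'eef|force'
python3 -m jog '0 1 0 0 0 0 0; 0 1 0 0 0 0 0; 0 1 0 0 0 0 0; 0 0 0 0 0 0 0'| grep -E 'eef|force'
python3 -m jog '0 1 0 0 0 0 0; 0 1 0 0 0 0 0; 0 0 0 0 0 0 0'| grep -E 'eef|force'
python3 -c "from h import *; rep()"
```

```text
eef_pos: [0.4617, -0.1978, 0.0603]
contact_force: [-0.1, -0.5, -0.0]
eef_pos: [0.4625, -0.1944, 0.0603]
contact_force: [-1.1, -1.8, -0.2]
eef_pos: [0.4632, -0.1918, 0.0603]
contact_force: [-1.0, -4.5, -0.1]
eef_pos: [0.4637, -0.1899, 0.0603]
contact_force: [-1.4, -5.5, -1.2]
t 7.6 pos [ 0.4637 -0.1899  0.0603] loc [  1.1 -44.5  60.3] F [-1.4 -5.5 -1.2] Floc -0.0 -5.7 w 0.0
tool axes in local [[0.0, 0.002, 1.0], [-0.001, 1.0, -0.002], [-1.0, -0.001, 0.0]]
```

```bash
python3 -m jog '0 1 0 0 0 0 0; 0 1 0 0 0 0 0; 0 0 0 0 0 0 0'| grep -E 'eef|force'
python3 -m jog '0 1 0 0 0 0 0; 0 0 0 0 0 0 0'| grep -E 'eef|force'
python3 -c "from h import *; rep()"
```

```text
eef_pos: [0.4643, -0.1876, 0.0603]
contact_force: [-0.9, -4.4, -0.6]
eef_pos: [0.4648, -0.1858, 0.0603]
contact_force: [-1.0, -2.2, -0.5]
t 8.1 pos [ 0.4648 -0.1858  0.0603] loc [  1.2 -40.2  60.3] F [-1.  -2.2 -0.5] Floc -0.4 -2.4 w -0.0
tool axes in local [[-0.0, 0.001, 1.0], [0.001, 1.0, -0.001], [-1.0, 0.001, -0.0]]
```

```bash
python3 -m jog '0 1 0 0 0 0 0; 0 0 0 0 0 0 0'| grep -E 'eef|force'
python3 -m jog '0 0 0 0 0 0 0; 0 0 0 0 0 0 0; 0 0 0 0 0 0 0; 0 0 0 0 0 0 0'| grep -E 'eef|force'
python3 -c "from h import *; rep(); look('w3')"
```

```text
eef_pos: [0.4652, -0.1843, 0.0602]
contact_force: [0.5, 0.8, -0.1]
eef_pos: [0.4649, -0.1854, 0.0603]
contact_force: [-0.8, 0.4, 0.8]
t 8.7 pos [ 0.4649 -0.1854  0.0603] loc [  1.1 -39.7  60.3] F [-0.8  0.4  0.8] Floc -0.8 0.2 w -0.0
tool axes in local [[-0.0, 0.001, 1.0], [0.0, 1.0, -0.001], [-1.0, 0.0, -0.0]]
btn 2170 [279.  18.] mean [ 0.8 76.5 65.3] p2 [-10.6  69.3  62.3] p98 [12.3 82.4 67. ]
btn 503 [279. 217.] mean [ 0.9 -7.2 66.1] p2 [-15.9  -7.7  61.2] p98 [17.4 -6.7 70.8]
btn 173 [280. 258.] mean [  1.3 -28.7  67.6] p2 [ -4.9 -29.3  64.1] p98 [  7.6 -28.1  70.9]
btn 52 [261. 266.] mean [ -8.4 -32.6  68.9] p2 [-11.4 -33.4  66.4] p98 [ -5.9 -31.9  71. ]
btn 57 [300. 266.] mean [ 11.2 -32.8  68.8] p2 [  8.6 -33.3  66.1] p98 [ 14.5 -32.4  70.8]
top 1891 [279. 234.] mean [  0.9 -10.7  79.8] p2 [-16.  -16.1  74.7] p98 [17.7 -6.9 81.7]
top 1057 [280. 277.] mean [  1.3 -30.7  82.4] p2 [-11.7 -33.2  74.4] p98 [ 14.4 -28.1  89.7]
```

The paddle advanced exactly 22 mm, so this is click 2. The same 22 mm again gives the third.

```bash
python3 -m jog '0 3 0 0 0 0 0; 0 4 0 0 0 0 0; 0 1 0 0 0 0 0; 0 1 0 0 0 0 0; 0 0 0 0 0 0 0'| grep -E 'eef|force'
python3 -m jog '0 1 0 0 0 0 0; 0 1 0 0 0 0 0; 0 1 0 0 0 0 0; 0 1 0 0 0 0 0;0 0 0 0 0 0 0' | grep -E 'eef|force'
python3 -m jog '0 1 0 0 0 0 0; 0 1 0 0 0 0 0; 0 1 0 0 0 0 0; 0 0 0 0 0 0 0'| grep -E 'eef|force'
python3 -m jog '0 1 0 0 0 0 0; 0 1 0 0 0 0 0; 0 0 0 0 0 0 0'| grep -E 'eef|force'
python3 -m jog '0 1 0 0 0 0 0; 0 1 0 0 0 0 0; 0 0 0 0 0 0 0'| grep -E 'eef|force'
python3 -c "from h import *; rep()"
```

```text
eef_pos: [0.4673, -0.1765, 0.0603]
contact_force: [0.1, -1.1, 0.1]
eef_pos: [0.4681, -0.1731, 0.0603]
contact_force: [-0.4, -1.4, 0.9]
eef_pos: [0.4688, -0.1705, 0.0603]
contact_force: [-1.1, -5.0, 0.2]
eef_pos: [0.4693, -0.1687, 0.0603]
contact_force: [-1.3, -5.1, 0.2]
eef_pos: [0.4699, -0.1663, 0.0603]
contact_force: [-1.4, -3.9, -0.4]
t 10.75 pos [ 0.4699 -0.1663  0.0603] loc [  1.2 -20.1  60.3] F [-1.4 -3.9 -0.4] Floc -0.3 -4.2 w -0.0
tool axes in local [[0.0, 0.002, 1.0], [-0.0, 1.0, -0.002], [-1.0, -0.0, 0.0]]
```

```bash
python3 -m jog '0 1 0 0 0 0 0; 0 0 0 0 0 0 0'| grep -E 'eef|force'
python3 -c "from h import *; rep()"
```

```text
eef_pos: [0.4704, -0.1645, 0.0603]
contact_force: [-0.2, -1.4, 1.0]
t 10.95 pos [ 0.4704 -0.1645  0.0603] loc [  1.2 -18.2  60.3] F [-0.2 -1.4  1. ] Floc 0.1 -1.4 w -0.0
tool axes in local [[-0.0, 0.001, 1.0], [0.001, 1.0, -0.001], [-1.0, 0.001, -0.0]]
```

```bash
python3 -m jog '0 1 0 0 0 0 0; 0 0 0 0 0 0 0'| grep -E 'eef|force'
python3 -m jog '0 0 0 0 0 0 0; 0 0 0 0 0 0 0; 0 0 0 0 0 0 0; 0 0 0 0 0 0 0'| grep -E 'eef|force'
python3 -c "from h import *; rep(); look('w4')"
```

```text
eef_pos: [0.4708, -0.163, 0.0602]
contact_force: [-0.2, -0.2, 0.1]
eef_pos: [0.4705, -0.1641, 0.0603]
contact_force: [0.4, -0.3, -0.1]
t 11.55 pos [ 0.4705 -0.1641  0.0603] loc [  1.1 -17.7  60.3] F [ 0.4 -0.3 -0.1] Floc 0.4 -0.2 w -0.0
tool axes in local [[-0.0, 0.001, 1.0], [0.0, 1.0, -0.001], [-1.0, 0.0, -0.0]]
btn 3102 [279.  65.] mean [ 0.8 81.6 65.4] p2 [-10.3  70.3  63.1] p98 [12.1 92.6 66.9]
btn 491 [279. 217.] mean [ 0.7 14.8 66.1] p2 [-15.8  14.3  61.2] p98 [17.4 15.3 70.7]
btn 168 [280. 258.] mean [ 1.3 -6.6 67.6] p2 [-4.9 -7.3 64. ] p98 [ 7.5 -6.  70.8]
btn 50 [261. 266.] mean [ -8.5 -10.6  68.8] p2 [-11.4 -11.1  66.2] p98 [-5.9 -9.9 70.8]
btn 51 [300. 266.] mean [ 11.2 -10.6  68.9] p2 [  8.6 -11.1  66.4] p98 [ 14.6 -10.2  70.9]
top 1881 [279. 235.] mean [ 0.9 11.3 79.8] p2 [-16.    5.8  74.7] p98 [17.8 15.2 81.6]
top 1050 [281. 277.] mean [ 1.4 -8.6 82.4] p2 [-11.7 -11.2  74.4] p98 [14.4 -6.1 89.7]
```

View pics/w4.png

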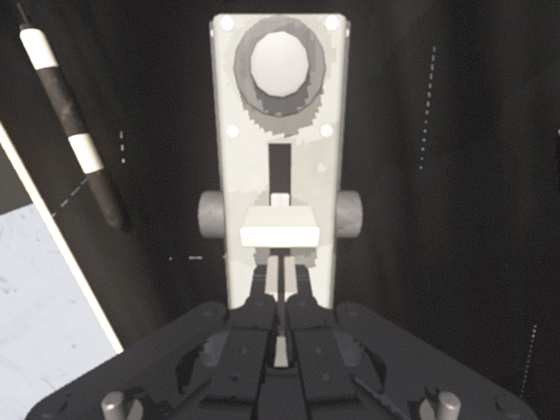

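The paddle sits in the third notch, 66 mm on from parked: top at (280,235), empty slot ahead, force ≈ 0. The button centre is at (279,65), which is local (0.8, 81.6), z 65.4. I'll back off, rise, and go over to the button.

```bash
python3 -m jog '0 -5 0 0 0 0 0; -30 0 0 0 0 0 0; -30 0 0 0 0 0 0; 0 15 0 0 0 0 0; 0 40 0 0 0 0 0'| grep -E 'eef|force'
python3 -m jog '0 40 0 0 0 0 0; 0 9 0 0 0 0 0; 0 0 0 0 0 0 0; 0 0 0 0 0 0 0'| grep -E 'eef|force'
python3 -c "from h import *; rep()"
```

```text
eef_pos: [0.4832, -0.1192, 0.1217]
contact_force: [0.7, -0.1, -0.7]
eef_pos: [0.4951, -0.0697, 0.1203]
contact_force: [0.7, -0.8, 1.5]
t 12.5 pos [ 0.4951 -0.0697  0.1203] loc [  1.2  79.8 120.3] F [ 0.7 -0.8  1.5] Floc 0.9 -0.6 w 0.0
tool axes in local [[-0.0, 0.003, 1.0], [-0.001, 1.0, -0.003], [-1.0, -0.001, -0.0]]
```

```bash
python3 -m jog '20 2 0 0 0 0 0; 20 0 0 0 0 0 0; 8 0 0 0 0 0 0; 3 0 0 0 0 0 0; 0 0 0 0 0 0 0'| grep -E 'eef|force'
python3 -m jog '1 0 0 0 0 0 0; 1 0 0 0 0 0 0; 1 0 0 0 0 0 0; 1 0 0 0 0 0 0; 0 0 0 0 0 0 0'| grep -E 'eef|force'
python3 -m jog '1 0 0 0 0 0 0; 1 0 0 0 0 0 0; 0 0 0 0 0 0 0'| grep -E 'eef|force'
python3 -m jog '1 0 0 0 0 0 0; 0 0 0 0 0 0 0'| grep -E 'eef|force'
python3 -c "from h import *; rep()"
```

```text
eef_pos: [0.4959, -0.0675, 0.0694]
contact_force: [-0.1, 0.3, -0.4]
eef_pos: [0.4963, -0.0664, 0.0654]
contact_force: [0.6, -0.8, 1.3]
eef_pos: [0.4964, -0.0664, 0.0633]
contact_force: [0.9, 0.9, 2.0]
eef_pos: [0.4964, -0.0664, 0.0623]
contact_force: [1.0, -0.1, 2.8]
t 14.0 pos [ 0.4964 -0.0664  0.0623] loc [ 1.6 83.3 62.3] F [ 1.  -0.1  2.8] Floc 1.0 0.1 w 0.0
tool axes in local [[0.0, 0.001, 1.0], [0.0, 1.0, -0.001], [-1.0, 0.0, 0.0]]
```

```bash
python3 -m jog '1 0 0 0 0 0 0; 1 0 0 0 0 0 0; 0 0 0 0 0 0 0'| grep -E 'eef|force'
python3 -m jog '1 0 0 0 0 0 0; 0 0 0 0 0 0 0; 0 0 0 0 0 0 0'| grep -E 'eef|force'
python3 -m jog '1 0 0 0 0 0 0; 0 0 0 0 0 0 0; 0 0 0 0 0 0 0'| grep -E 'eef|force'
```

```text
eef_pos: [0.4963, -0.0664, 0.0603]
contact_force: [0.7, 1.0, 2.9]
eef_pos: [0.4964, -0.0664, 0.06]
contact_force: [-1.4, 1.7, 12.2]
eef_pos: [0.4965, -0.0664, 0.0597]
contact_force: [-4.2, 2.6, 22.8]
```

The button has bottomed out: z stopped at 0.060 and the force jumped to 12–23 N, well beyond the 4 N spring. Releasing and rising clear.

```bash
python3 -m jog '-3 0 0 0 0 0 0; -4 0 0 0 0 0 0; -6 0 0 0 0 0 0; -30 0 0 0 0 0 0; -40 0 0 0 0 0 0'| grep -E 'eef|force'
python3 -m jog '-30 -30 0 0 0 0 0; 0 -40 0 0 0 0 0; 0 -40 0 0 0 0 0; 0 0 0 0 0 0 0; 0 0 0 0 0 0 0'| grep -E 'eef|force'
python3 - <<'E'
from h import *
from station import bot
rep(); look('w5')
for n in ("side","top"):
    p,d=bot.read_camera(n); cv2.imwrite(f"pics/{n}9.png",p[:,:,::-1])
a=cv2.imread('pics/side0.png');b=cv2.imread('pics/side9.png')
print(cv2.imwrite('pics/cmp.png',np.hstack([cv2.resize(x[140:340,170:370],None,fx=2,fy=2) for x in (a,b)])))
E
```

```text
eef_pos: [0.4938, -0.0666, 0.1406]
contact_force: [0.8, -0.4, -0.2]
eef_pos: [0.4671, -0.1736, 0.1711]
contact_force: [0.4, 0.9, -0.8]
t 15.9 pos [ 0.4671 -0.1736  0.1711] loc [  0.3 -27.8 171.1] F [ 0.4  0.9 -0.8] Floc 0.1 0.9 w -0.0
tool axes in local [[-0.001, 0.004, 1.0], [-0.0, 1.0, -0.004], [-1.0, -0.0, -0.001]]
btn 954 [281.  71.] mean [ 0.6 81.5 65.3] p2 [-10.5  70.2  62.8] p98 [11.6 92.8 67.1]
btn 84 [281. 160.] mean [ 0.7 14.9 66.9] p2 [-15.7  14.5  62.8] p98 [17.2 15.1 70.5]
top 608 [281. 168.] mean [ 0.8 10.6 80. ] p2 [-15.9   5.5  74.5] p98 [17.3 15.  81.8]
True
```

View pics/cmp.png

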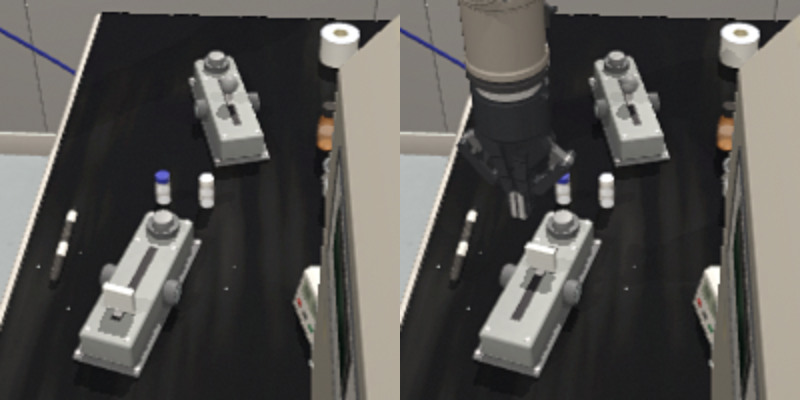

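View pics/w5.png

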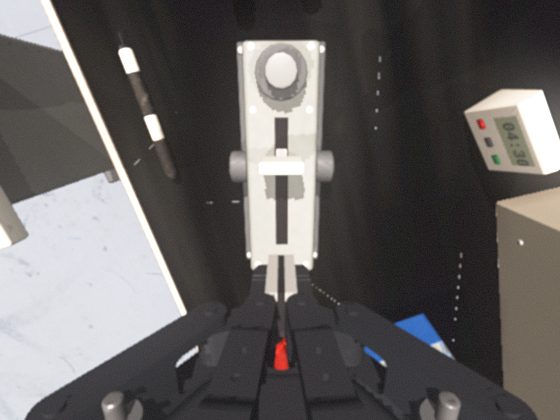

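In the side comparison, the vials, marker and ball lever are where they were. In the wrist view the paddle (281,168) is 71 mm from the button (281,71), where the third notch should give 72. The button is back at z 65 mm. Handing in.

```bash
python3 -c "
from station import bot
print(bot.hand_in())"
```

```text
the job is handed in; nothing more can be done
None
```

The paddle is at the third click, and that changer's button was pressed fully down and let go. I handed the job in at about 16 s.

- **Paddle:** I pushed it with the shut fingertips, one notch at a time. At each ridge the force rose to about 6 N and then dropped to none, and I paused about half a second before going on. After the third click the camera showed it about 66 mm from its parked place and 71 mm from the button; the third notch should give 72.
- **Button:** it bottomed out at z = 60 mm. The force reached about 23 N there, against its 4 N spring. After release it was back at z ≈ 65 mm, the same height as before the press.
- **Other things:** the before and after side pictures show the knob changer, both vials and the marker where they were. I did not check the dropper bottle on its own; the arm passed well above the worktop on that side. The robot was clear of everything at hand-in.
- **Disagreements:** the two fixed cameras differed by 3–5 mm along the slot, so I used their average. The wrist camera put points along the slot about 2 mm off that average, within the stated calibration error.

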